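# Draw a clamp strap from under a bin's hood and square it onto the pile

## Task

Take the slotted clamp strap out of the sloping, half-hooded bin and lay it flat and squarely on top of the pile of two straps like it, either way round, so that all three lie flush as one pile; set it down gently. Leave the plain narrow bar lying where it is in the bin, leave the pile where it stands, and do not knock over the oil can.

Things in the scene. Friction and masses are not known exactly. Their poses are not given: they have to be found in the camera images.
- bin: grey steel picking bin fixed on a stand, floor sloping up 28 degrees away from the robot. Origin: mid inner floor (top of the rubber liner, which stops things sliding), 56 mm over the bench; x up the slope, y across (left from the robot), z square off the floor. Inside x -89 to 89, y -80 to 80 mm; walls 3 mm thick, front (x -89) 19 mm high, sides 38 mm. From x = 12 to the back a hood covers it.
- bin_hood_lip (a point): middle of the front edge of the hood, underside, at 12, 0, 51 mm in the bin frame (axes as the bin); the edge runs along y. The hood is a flat roof parallel to the floor, 51 mm over it inside, 56 mm to its top, from this edge to the back wall, with closed sides
- strap: black slotted clamp strap: flat bar 100 mm long (y), 29 wide (x), 14 thick (z), a 10 mm slot through it off the middle, about 0.34 kg; origin mid underside. The one to move. At the start it lies flat on the bin floor, length roughly up the slope, the lower 36 to 43 mm in front of the hood, the middle under it; 30 mm free on both sides. To be gripped at the middle it must first be drawn about 40 mm down the slope (about 50 is free).
- bar: plain bright ground steel bar, 88 mm long (y), 20 mm wide (x), 8 mm thick (z), origin in the middle of its underside; lies in the same bin beside the strap, towards the bin's right (-y) wall, mostly under the hood. To be left there.
- pile_low: black slotted clamp strap: flat bar 100 mm long (y), 29 wide (x), 14 thick (z), a 10 mm slot through it off the middle, about 0.34 kg; origin mid underside. Lies flat on the open bench: the lower strap of the pile.
- pile_high: black slotted clamp strap: flat bar 100 mm long (y), 29 wide (x), 14 thick (z), a 10 mm slot through it off the middle, about 0.34 kg; origin mid underside. Lies squarely on the lower strap: the top of the pile, its upper face 28 mm over the bench.
- oil_can: green oil can with a thin bent spout, 62 x 72 mm, 123 mm tall, loose, upright on the bench; origin in the middle of its underside, z up
Mind the look-alikes: they are no part of the job. Leave any blue look-alike of the pile_high alone.

How it is judged:
At the end, for the whole second after the job is handed in: The strap lies flat and still on the pile, centred within 6 mm and 0.08 rad (either way round) on the strap below; the two lower straps lie as squarely on each other, within 30 mm of where they stood; the bar is within 30 mm of where it lay and the oil can is upright (horizontal distance between strap and pile_high below 0.006 m and angle between the y axis of strap and the y axis of pile_high, either way round below 0.08 rad and z of strap in the frame of pile_high between 0.011 and 0.017 m and angle between strap's own z axis and vertical below 0.08 rad and horizontal distance between pile_high and pile_low below 0.006 m and angle between the y axis of pile_high and the y axis of pile_low, either way round below 0.08 rad and z of pile_high in the frame of pile_low between 0.011 and 0.017 m and distance of each of pile_low, bar from where it was at the start of the episode below 0.03 m and angle between oil_can's own z axis and vertical below 0.3 rad and linear speed of each of strap, pile_high below 0.02 m/s); the robot touches nothing.
It fails at once if the strap is dropped or pressed onto the pile with more than 60 N (contact force between strap and pile_high above 60 N).
It fails at once if the plain bar is moved 30 mm or more (distance of bar from where it was at the start of the episode above 0.03 m).
It fails at once if the pile is shoved 30 mm or more (distance of any of pile_low, pile_high from where it was at the start of the episode above 0.03 m).
It fails at once if the oil can is tipped (angle between oil_can's own z axis and vertical above 0.5 rad).
It also fails if it takes over 66 s, if anything falls off the work surface, if the arm or the gripper's body presses on something with over 40 N, if the wrist force passes 120 N, or if a joint passes its speed limit or range.

## Robot

A 7-joint arm with a two-finger parallel gripper is mounted at the origin on a cart in front of the work surface, level with it; the furniture and walls round the work are solid. World frame = base frame: x ahead of the robot, y to its left, z up, the work surface at z = 0. Lengths are in m, angles in rad, forces in N, time in s.
With the tool pointing down it reaches from about 0.425 to 0.925 m from the base axis. Payload 6.8 kg.
Tool frame: the origin (TCP) lies on the front face of the gripper's body, between the roots of the fingers; the fingertips stand 73 mm ahead of it and the grasp point (between the pads) lies 54 mm ahead of it (env.nose_length is the distance from the TCP to the fingertips, in m); z points along the fingers, y is the direction in which the jaws open and shut (so a half turn about z gives the same grasp; the last joint's range is limited). The gripper opens to 85 mm and grips with 20 to 120 N. Pads are 22 mm wide; open, the fingers measure 114 mm over their backs; the gripper's body (76 mm by 85 mm) begins 54 mm behind the grasp point. The pads swing forward as they close: fully open they stand 13 mm farther back than shut.
Start: joints at [1.179, 0.477, 0.022, 1.555, -0.011, 1.109, -0.083], TCP at [0.189, -0.648, 0.304] pointing down, gripper open.
Joint ranges: [-2.96, 2.96], [-0.34, 2.1], [-1.41, 1.46], [0.24, 2.44], [-1.37, 4.51], [0.17, 1.92], [-2.96, 2.96]. Speed limits (rad/s): [2.39, 2.39, 3.14, 3.14, 3.14, 3.14, 3.14].

## Interface

Orientations are given as a unit quaternion [w, x, y, z].
In Python, from cell import env, kin, camera, calibration, job gives the robot as it stands. The module is installed in compiled form; this text tells all that it offers. Calls block until the motion is done:
- env.reach(position, orientation): joint-space move of the TCP to a pose.
- env.movel(position, velocity=0.15, rot=None, stop_force=None): straight line of the TCP; rot=None keeps the orientation; velocity is the mean speed in m/s. With stop_force (N) it stops when the force on the tool has changed by that much, and returns True; else False.
- env.goto_joints(angles): joint-space move.
- env.grip(opening, f_grip=None): finger opening in m; f_grip is the grip in N (None keeps the last); returns when the fingers have stopped.
- env.dwell(seconds).
- kin.inverse_kinematics(position, orientation): joint angles nearest the present ones, or None.
- env.get_state(): the state.
- camera(name): name is "scene" or "top" or "wrist"; returns (picture, depth): 420x560x3 uint8, blue, green, red; 420x560 float32, m along the optical axis (not along the pixel's ray), 0 where there is no reading.
- calibration(name): a dict with "fx", "fy", "cx", "cy" (pixels), "rvec" (rotation vector, rad) and "tvec" (3), from world to camera coordinates, as OpenCV has them. Camera axes: x right, y down, z forward; pixel columns grow to the right and rows downward; lengths in m; the calibration is good to about 2 mm. A picture is of the moment at which its call begins: read the wrist's pose just before it. calibration takes no time and is no camera call; for the wrist camera it gives the pose at the moment of the call.
A pose or a line that the arm cannot do raises env.PlanningError and nothing moves.
- job.job_done(): hands the job in, once; it reports no verdict.
The state is a dict: "time": time; "qpos": joint angles; "joint_velocities": joint speeds; "joint_torque": joint torques, N m; "tcp_pos": TCP position; "orientation": TCP orientation; "force": force on the tool from outside, world axes, zero at the start; "torque": the same for the moment, N m; "opening": finger opening in m.
Only numpy, scipy, OpenCV 4.12 (cv2) and the standard library are available. Lean on these libraries where they do the work, as an engineer would, in place of code of your own. Each camera call takes 0.05 s, during which the arm holds its last target.

## Working session

There is one attempt and no reset: what is moved stays moved. The work goes in short steps, each a Python script; the robot and the scene stay as the last script left them, time stands still between calls to the robot, and variables do not carry over. Pictures are saved under pics/ and viewed, and the job is handed in when it is done.

```bash
mkdir -p pics; ls; python3 - <<'E'
from cell import env,kin,camera,calibration,job
import cv2,numpy as np
for n in ["scene","top","wrist"]:
    p,d=camera(n); cv2.imwrite(f"pics/{n}0.png",p); np.savez(f"pics/{n}0.npz",p=p,d=d,**{k:np.array(v) for k,v in calibration(n).items()})
    print(n,calibration(n))
print(env.get_state())
E
```

```text
pics
scene {'fx': 515.3035523464026, 'fy': 515.3035523464026, 'cx': 284.9141684001929, 'cy': 214.51283718322432, 'rvec': array([ 1.82595553, -0.9410446 ,  0.59464873]), 'tvec': array([-0.40293134,  0.25054536,  0.65458314])}
top {'fx': 474.1249042159198, 'fy': 474.1249042159198, 'cx': 282.86462954774305, 'cy': 213.81251226709554, 'rvec': array([ 2.16513993, -2.17717091,  0.14782469]), 'tvec': array([-0.10464451,  0.57122705,  1.10705913])}
wrist {'fx': 302.6627137248227, 'fy': 302.6627137248227, 'cx': 281.81891771526, 'cy': 210.93879377495668, 'rvec': array([-2.33853011,  1.75702016,  0.23146863]), 'tvec': array([-0.67443401, -0.03311663,  0.37760566])}
{'time': 0.15, 'qpos': array([ 1.17889549,  0.47762614,  0.02234563,  1.55620924, -0.01147439,
        1.10933237, -0.08309553]), 'joint_velocities': array([ 0.00118091, -0.00331334,  0.0015015 , -0.00275227, -0.00103979,
        0.00051777, -0.00045996]), 'joint_torque': array([ 2.63627226e-03, -5.96922898e+01,  1.61015254e+00, -2.81492043e+01,
        1.26268630e-02,  6.55987955e-03,  1.54693218e-06]), 'tcp_pos': array([ 0.18889974, -0.6476558 ,  0.30314469]), 'orientation': array([-7.04715746e-04,  9.89946302e-01,  1.41441844e-01, -1.63485099e-04]), 'force': array([-0.60829525,  0.05055091,  0.12535513]), 'torque': array([0.03120687, 0.00568187, 0.02917129]), 'opening': 0.085163578960226}
```

View pics/scene0.png

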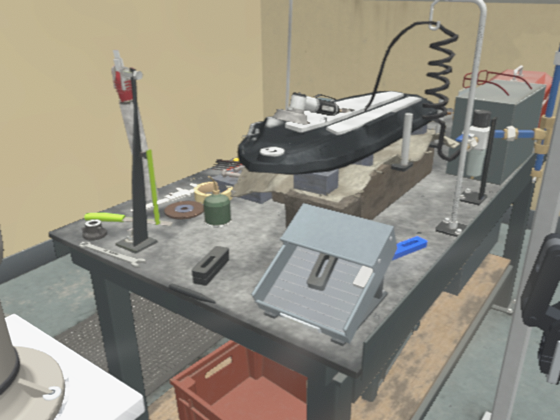

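View pics/top0.png

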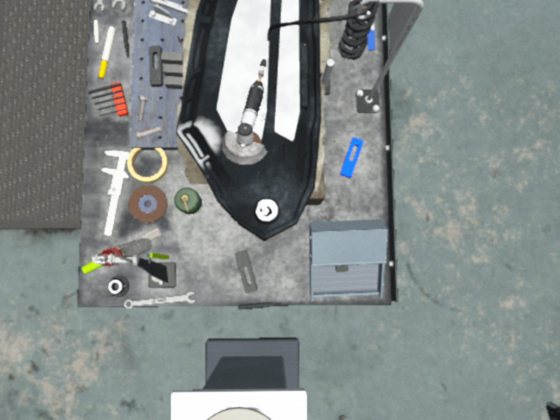

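View pics/wrist0.png

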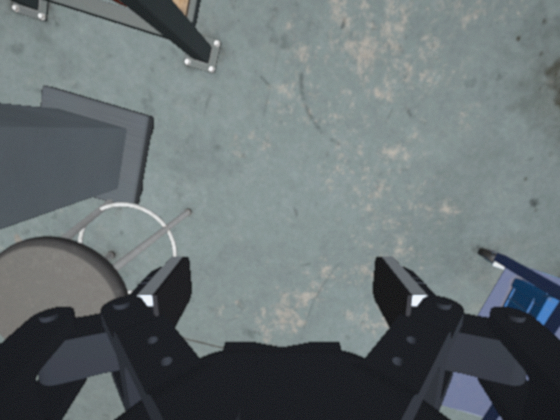

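Scene view: the bin is at (330,265) with the strap at (322,270) and the bar at (362,275). The pile is at (211,264) and the can at (217,208). The top view has the pile at (247,270), the bin at (346,260) and the can at (187,200). Next I'll turn these into positions.

```bash
cat > h.py <<'E'
import numpy as np,cv2
from scipy.spatial.transform import Rotation as R
def load(n):
    z=np.load(f"pics/{n}.npz"); return z
def cloud(d,c):
    h,w=d.shape; v,u=np.mgrid[:h,:w]
    P=np.stack([(u-c["cx"])/c["fx"]*d,(v-c["cy"])/c["fy"]*d,d],-1).astype(float)
    Rm=R.from_rotvec(np.array(c["rvec"]).ravel()).as_matrix()
    W=(P-np.array(c["tvec"]).ravel())@Rm   # R^T (p-t)
    W[d<=0]=np.nan
    return W
def quat(M):
    q=R.from_matrix(M).as_quat(); return [q[3],q[0],q[1],q[2]]
def snap(n,tag):
    from cell import camera,calibration
    c=calibration(n); p,d=camera(n)
    cv2.imwrite(f"pics/{tag}.png",p); np.savez(f"pics/{tag}.npz",p=p,d=d,**{k:np.array(v) for k,v in c.items()})
    return p,d,c
E
python3 - <<'E'
from h import *
np.set_printoptions(precision=4,suppress=True)
for n in ["top0","scene0"]:
    z=load(n); W=cloud(z["d"],z); p=z["p"]
    g=cv2.resize(p,None,fx=1,fy=1)
    if n=="top0":
        pts=dict(pile=(247,270),binhood=(346,240),hoodlipL=(313,262),hoodlipR=(384,262),bench=(290,280),benchcorner=(388,298),can=(187,192),hull=(266,225),strap=(342,268),bluelook=(352,157),pole=(368,100),floor=(360,285),arm=(385,40))
    else: pts=dict(pile=(211,264),strap=(322,272),bar=(362,275),binfl=(300,290),liplow=(300,315),hood=(340,235),hull=(265,153))
    for k,(u,v) in pts.items(): print(n,k,W[v,u])
    if n=="top0":
        b=W[285:295,200:300].reshape(-1,3); print("bench z",np.nanmean(b,0))
        # mask pile
        sub=W[240:305,215:285]; m=(sub[...,2]>0.018)&(sub[...,2]<0.045)
        print(m.sum()); q=sub[m]; print(q.min(0),q.max(0),np.median(q[:,2]))
    crop=p[200:330,190:420] if n=="top0" else p[190:340,170:430]
    cv2.imwrite(f"pics/{n}c.png",cv2.resize(crop,None,fx=3,fy=3,interpolation=cv2.INTER_CUBIC))
E
```

```text
top0 pile [ 0.4368 -0.02   -0.0004]
top0 binhood [ 0.5007 -0.2431  0.136 ]
top0 hoodlipL [ 0.4537 -0.1725  0.11  ]
top0 hoodlipR [ 0.4527 -0.3304  0.1127]
top0 bench [ 0.4119 -0.1249 -0.0013]
top0 benchcorner [ 0.3669 -0.363   0.0031]
top0 can [0.6199 0.1177 0.0627]
top0 hull [ 0.5286 -0.0697  0.1985]
top0 strap [ 0.4401 -0.2444  0.0575]
top0 bluelook [ 0.7182 -0.2839 -0.0002]
top0 pole [ 0.8589 -0.3239  0.022 ]
top0 floor [ 0.3994 -0.2917  0.0234]
top0 arm [ 1.0152 -0.3707  0.0267]
bench z [ 0.3898 -0.0258  0.0027]
436
[ 0.3852 -0.043   0.019 ] [0.4845 0.0075 0.0358] 0.02837924407451272
scene0 pile [ 0.4165 -0.0326  0.0285]
scene0 strap [ 0.4682 -0.2356  0.0567]
scene0 bar [ 0.4772 -0.3039  0.0705]
scene0 binfl [ 0.4289 -0.2185  0.0361]
scene0 liplow [ 0.3918 -0.2439  0.0193]
scene0 hood [ 0.4838 -0.2576  0.1251]
scene0 hull [ 0.5371 -0.0679  0.2124]
```

View pics/scene0c.png

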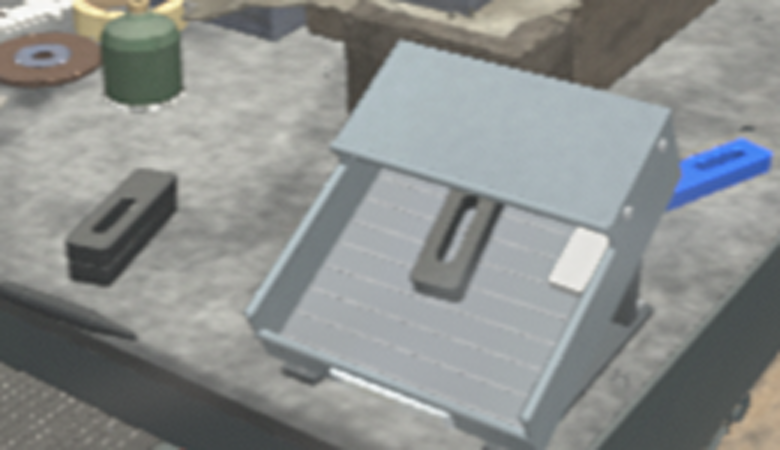

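View pics/top0c.png

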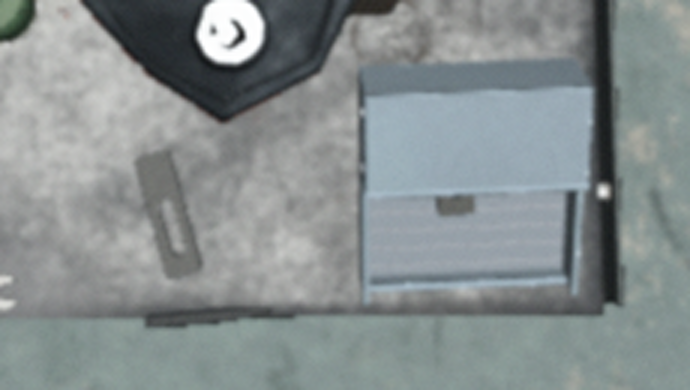

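```bash
cat >> h.py <<'E'
def binpose(o,yaw):
    Rm=R.from_euler('ZY',[yaw,-np.radians(28)]).as_matrix()
    return Rm,np.array(o,float)
E
python3 - <<'E'
from h import *
from cell import env,kin,calibration
np.set_printoptions(precision=4,suppress=True)
# hood & floor plane fits
for n in ["scene0","top0"]:
    z=load(n); W=cloud(z["d"],z)
    Rb,o=binpose([0.469,-0.25,0.056],0)
    B=(W-o)@Rb
    m=(abs(B[...,2]-.056)<.008)&(B[...,0]>0)&(B[...,0]<.1)&(abs(B[...,1])<.1)
    P=W[m]; c=P.mean(0); nrm=np.linalg.svd(P-c)[2][2]; nrm*=np.sign(nrm[2]); print(n,"hood",m.sum(),c,nrm,"tilt",np.degrees(np.arccos(nrm[2])),"dir yaw",np.degrees(np.arctan2(-nrm[1],-nrm[0])),B[m].min(0),B[m].max(0),np.median(B[m],0))
    m=(abs(B[...,2])<.006)&(B[...,0]<.0)&(B[...,0]>-.085)&(abs(B[...,1])<.075)
    P=W[m]; c=P.mean(0); nrm=np.linalg.svd(P-c)[2][2]; nrm*=np.sign(nrm[2]); print(n,"floor",m.sum(),c,nrm,"tilt",np.degrees(np.arccos(nrm[2])),np.median(B[m],0))
    m=(abs(B[...,2]-.014)<.004)&(B[...,0]<.06)&(B[...,0]>-.05)&(abs(B[...,1])<.05)
    print("strap",m.sum(),B[m].min(0),B[m].max(0),B[m].mean(0))
s=env.get_state(); w,x,y,zq=s["orientation"]; Rt=R.from_quat([x,y,zq,w]).as_matrix()
c=calibration("wrist"); Rc=R.from_rotvec(c["rvec"]).as_matrix(); cw=-Rc.T@c["tvec"]
print("cam in tcp",Rt.T@(cw-s["tcp_pos"])); print("cam axes in tcp\n",Rt.T@Rc.T); print("tool axes\n",Rt)
# ik
Rb,o=binpose([0.469,-0.25,0.056],0)
for lean in [0,10,20]:
  for bx in [-.06,-.02,0.02]:
    for sgn in [1,-1]:
      zt=-(Rb@np.array([-np.sin(np.radians(lean)),0,np.cos(np.radians(lean))])); yt=sgn*Rb[:,1]; xt=np.cross(yt,zt)
      M=np.stack([xt,yt,zt],1); tip=o+Rb@np.array([bx,0.01,.002]); p=tip-.073*zt
      q=kin.inverse_kinematics(p,quat(M)); print(lean,bx,sgn,p,q)
E
```

```text
scene0 hood 4259 [ 0.4819 -0.2531  0.1258] [-0.4648 -0.018   0.8852] tilt 27.718576480102918 dir yaw 2.2193512739652257 [ 0.0013 -0.0824  0.0481] [0.09   0.0866 0.0603] [ 0.0438 -0.0053  0.0556]
scene0 floor 3505 [ 0.4275 -0.248   0.0359] [-0.4713 -0.0165  0.8818] tilt 28.140282401956448 [-0.0477 -0.004   0.0017]
strap 485 [-0.0365 -0.0499  0.01  ] [0.0298 0.0302 0.0179] [-0.0077  0.0099  0.015 ]
top0 hood 2676 [ 0.4871 -0.2486  0.1292] [-0.461  -0.0144  0.8873] tilt 27.463674942826366 dir yaw 1.7888637294612146 [ 0.0051 -0.0832  0.0481] [0.093  0.0853 0.0621] [0.0509 0.0016 0.0562]
top0 floor 1325 [ 0.42   -0.2534  0.0322] [-0.4749 -0.0144  0.8799] tilt 28.364215802854343 [-0.0549 -0.007   0.0021]
strap 69 [-0.0323 -0.0062  0.0121] [-0.0155  0.0225  0.0179] [-0.024   0.0082  0.0157]
cam in tcp [ 0.064   0.0002 -0.0695]
cam axes in tcp
 [[-0.0019 -0.9663 -0.2575]
 [ 1.     -0.0019 -0.0001]
 [-0.0004 -0.2575  0.9663]]
tool axes
 [[ 0.96    0.28   -0.0005]
 [ 0.28   -0.96    0.0013]
 [-0.0001 -0.0014 -1.    ]]
0 -0.06 1 [ 0.3808 -0.24    0.0941] None
0 -0.06 -1 [ 0.3808 -0.24    0.0941
[... 294 characters left out ...]
2 -1 [ 0.4514 -0.24    0.1316] [ 1.2994  0.6025 -0.9916  2.2685  1.3899  0.2654 -2.3797]
10 -0.06 1 [ 0.3701 -0.24    0.0871] None
10 -0.06 -1 [ 0.3701 -0.24    0.0871] None
10 -0.02 1 [ 0.4055 -0.24    0.1059] None
10 -0.02 -1 [ 0.4055 -0.24    0.1059] None
10 0.02 1 [ 0.4408 -0.24    0.1247] [ 1.4936  0.7672 -1.1629  2.3536  2.1294  0.349   0.1796]
10 0.02 -1 [ 0.4408 -0.24    0.1247] [ 1.3543  0.6379 -0.967   2.36    2.54    0.236   2.844 ]
20 -0.06 1 [ 0.3608 -0.24    0.0784] None
20 -0.06 -1 [ 0.3608 -0.24    0.0784] None
20 -0.02 1 [ 0.3962 -0.24    0.0972] None
20 -0.02 -1 [ 0.3962 -0.24    0.0972] None
20 0.02 1 [ 0.4315 -0.24    0.116 ] None
20 0.02 -1 [ 0.4315 -0.24    0.116 ] None
```

```bash
cat >> h.py <<'E'
def toolpose(Rb,o,bx,by,tz,lean,yaw=0,sgn=1):
    """tip at bin (bx,by,tz); lean deg from floor normal toward vertical; yaw deg about tool axis"""
    l=np.radians(lean)
    zt=-np.array([np.sin(l),0,np.cos(l)]); yt=np.array([0,sgn*1.,0]); xt=np.cross(yt,zt)
    M=Rb@np.stack([xt,yt,zt],1)@R.from_euler('z',yaw,degrees=True).as_matrix()
    tip=o+Rb@np.array([bx,by,tz]); return tip-.073*M[:,2],quat(M),M
E
python3 - <<'E'
from h import *
from cell import env,kin
Rb,o=binpose([0.468,-0.251,0.056],np.radians(1.7))
for tz in [.002,.03]:
 for lean in [-5,0,5,10,15,20,28]:
  r=""
  for bx in np.arange(-.10,.021,.01):
    a=[]
    for yaw in (0,-20,20):
        p,q,M=toolpose(Rb,o,bx,.01,tz,lean,yaw); a.append(kin.inverse_kinematics(p,q) is not None)
    r+=" "+"".join(".X"[i] for i in a)
  print(tz,lean,r)
E
```

```text
0.002 -5  ... ... ... ... ... ... ... XXX XXX XXX XXX XXX XXX
0.002 0  ... ... ... ... XXX XXX XXX XXX XXX XXX XXX XXX XXX
0.002 5  ... XXX XXX XXX XXX XXX XXX XXX XXX XXX XXX XXX XXX
0.002 10  XXX XXX XXX XXX XXX XXX XXX XXX XXX XXX XXX XXX XXX
0.002 15  XXX XXX XXX XXX XXX XXX XXX XXX XXX XXX XXX XXX XXX
0.002 20  XXX XXX XXX XXX XXX XXX XXX XXX XXX XXX XXX XXX XXX
0.002 28  XXX XXX XXX XXX XXX XXX XXX XXX XXX XXX XXX XXX XXX
0.03 -5  ... ... ... ... ... ... ... ... XXX XXX XXX XXX XXX
0.03 0  ... ... ... ... ... XXX XXX XXX XXX XXX XXX XXX XXX
0.03 5  ... ... XXX XXX XXX XXX XXX XXX XXX XXX XXX XXX XXX
0.03 10  XXX XXX XXX XXX XXX XXX XXX XXX XXX XXX XXX XXX XXX
0.03 15  XXX XXX XXX XXX XXX XXX XXX XXX XXX XXX XXX XXX XXX
0.03 20  XXX XXX XXX XXX XXX XXX XXX XXX XXX XXX XXX XXX XXX
0.03 28  XXX XXX XXX XXX XXX XXX XXX XXX XXX XXX XXX XXX XXX
```

```bash
python3 - <<'E'
from h import *
from cell import env,kin
np.set_printoptions(precision=4,suppress=True)
Rb,o=binpose([0.468,-0.251,0.056],np.radians(1.7))
print(env.nose_length)
for bx,tz,l in [(-.02,.16,10),(-.04,.12,10),(-.04,.12,15),(-.05,.1,15)]:
    p,q,M=toolpose(Rb,o,bx,.01,tz,l); print(p,kin.inverse_kinematics(p,q))
p,q,M=toolpose(Rb,o,-.04,.01,.12,15)
env.reach(p,q)
s=env.get_state(); print(s["time"],s["tcp_pos"],s["qpos"],s["force"])
snap("wrist","w1")
E
```

```text
0.0726
[ 0.3524 -0.2444  0.2573] [ 1.1736  0.0876 -0.626   2.2619 -0.2293  0.5569  2.3364]
[ 0.3535 -0.2444  0.2126] [ 1.2015  0.1878 -0.6851  2.3026 -0.1186  0.4295  2.2427]
[ 0.3597 -0.2442  0.2143] [ 1.1563  0.2091 -0.6888  2.2545  0.04    0.5272  2.0593]
[ 0.3602 -0.2442  0.192 ] [ 1.147   0.2581 -0.6914  2.2727  0.1141  0.4721  1.9923]
2.0083 [ 0.3599 -0.2448  0.2145] [ 1.1565  0.2093 -0.688   2.2536  0.04    0.5272  2.0587] [ 0.764  -0.3723 -0.2252]
```

View pics/w1.png

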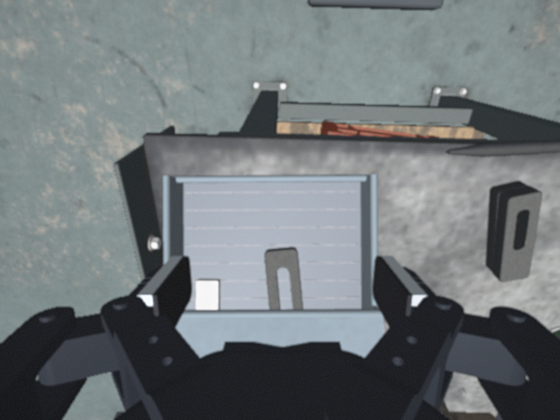

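Wrist view: the front wall is at row 178 and the hood lip at row 311. The strap end runs (265–298, 249) down to the lip, the bar is at (207,294) and the pile at (513,230). I'll fit poses from this.

```bash
python3 - <<'E'
from h import *
np.set_printoptions(precision=4,suppress=True)
z=load("w1"); W=cloud(z["d"],z); p=z["p"]
Rb,o=binpose([0.468,-0.251,0.056],np.radians(1.7)); B=(W-o)@Rb
# rays helper: intersect pixel with bin plane z=h
Rc=R.from_rotvec(z["rvec"]).as_matrix(); cw=-Rc.T@z["tvec"]
def onbin(u,v,h):
    r=Rc.T@np.array([(u-z["cx"])/z["fx"],(v-z["cy"])/z["fy"],1]); rb=Rb.T@r; c=Rb.T@(cw-o); return c+rb*(h-c[2])/rb[2]
m=np.zeros(p.shape[:2],bool); m[185:305,190:260]=1
print("floor z",np.median(B[m][:,2]))
P=W[m];c=P.mean(0);n=np.linalg.svd(P-c)[2][2];n*=np.sign(n[2]);print("n",n,Rb[:,2])
m=np.zeros(p.shape[:2],bool); m[315:330,200:220]=1; print("hood",np.median(B[m],0))
dk=p.astype(int).sum(2)
print("strap z",np.median(B[255:275,270:290][dk[255:275,270:290]<330],0))
for k,v,h in [("lipL",(166,311),.056),("lipR",(384,311),.056)]: print(k,onbin(*v,h))
for r in (200,240): print(r,dk[r,160:190],dk[r,355:385])
for c in (215,320): print(c,dk[170:190,c], dk[303:318,c])
for r in (255,265,275,285,295,303): print(r,dk[r,258:312])
cv2.imwrite("pics/w1c.png",cv2.resize(p[165:325,155:395],None,fx=3.3,fy=3.3,interpolation=cv2.INTER_CUBIC))
cv2.imwrite("pics/w1p.png",cv2.resize(p[170:290,470:560],None,fx=5,fy=5,interpolation=cv2.INTER_CUBIC))
E
```

```text
floor z nanTraceback (most recent call last):
  File "<stdin>", line 11, in <module>
    u, s, vh = gufunc(a, signature=signature)
               ~~~~~~^^^^^^^^^^^^^^^^^^^^^^^^
    raise LinAlgError("SVD did not converge")
numpy.linalg.LinAlgError: SVD did not converge
```

```bash
python3 - <<'E'
from h import *
np.set_printoptions(precision=4,suppress=True,linewidth=220)
z=load("w1"); W=cloud(z["d"],z); p=z["p"]
Rb,o=binpose([0.468,-0.251,0.056],np.radians(1.7)); B=(W-o)@Rb
Rc=R.from_rotvec(z["rvec"]).as_matrix(); cw=-Rc.T@z["tvec"]
def onbin(u,v,h):
    r=Rc.T@np.array([(u-z["cx"])/z["fx"],(v-z["cy"])/z["fy"],1]); rb=Rb.T@r; c=Rb.T@(cw-o); return c+rb*(h-c[2])/rb[2]
m=np.zeros(p.shape[:2],bool); m[185:305,190:260]=1
m&=~np.isnan(W[...,0]); print(m.sum())
print("floor z",np.median(B[m][:,2]))
P=W[m];c=P.mean(0);n=np.linalg.svd(P-c)[2][2];n*=np.sign(n[2]);print("n",n,Rb[:,2])
print("hood",np.nanmedian(B[315:330,200:220].reshape(-1,3),0))
dk=p.astype(int).sum(2)
q=B[255:275,270:290][dk[255:275,270:290]<330]; print("strap z",len(q),np.nanmedian(q,0))
for r in (200,240): print(r,dk[r,160:190],dk[r,355:385])
for c in (215,320): print(c,dk[170:190,c], dk[303:318,c])
for r in (255,275,303): print(r,dk[r,258:312])
cv2.imwrite("pics/w1c.png",cv2.resize(p[165:325,155:395],None,fx=3.3,fy=3.3,interpolation=cv2.INTER_CUBIC))
cv2.imwrite("pics/w1p.png",cv2.resize(p[170:290,470:560],None,fx=5,fy=5,interpolation=cv2.INTER_CUBIC))
E
```

```text
8377
floor z 0.0017442908484638483
n [-0.4956 -0.0062  0.8685] [-0.4693 -0.0139  0.8829]
hood [ 0.0138 -0.0439  0.0558]
strap z 0 [nan nan nan]
200 [276 280 351 461 525 543 514 469 402 328 255 217 214 217 221 217 219 216 220 214 213 212 280 402 491 530 531 531 534 531] [528 531 528 528 504 425 333 281 276 279 276 277 287 281 300 371 449 507 542 549 519 469 419 406 409 411 424 423 427 430]
240 [259 221 300 445 530 547 532 486 423 344 264 216 213 216 213 208 219 215 217 211 205 208 255 365 481 539 544 545 540 542] [529 527 534 528 516 448 350 288 279 270 271 272 274 274 283 331 421 495 535 551 535 490 448 456 476 483 477 474 478 474]
215 [446 462 460 477 452 409 408 470 539 569 558 523 488 501 518 536 535 534 534 529] [744 745 743 746 749 745 658 432 329 382 454 521 560 568 542]
320 [485 497 505 486 441 415 458 523 561 563 529 499 500 525 542 531 532 537 535 532] [537 541 545 540 532 483 386 314 354 432 492 537 557 559 537]
255 [558 557 557 562 561 528 431 344 340 353 353 352 348 350 344 344 345 340 342 340 349 357 355 356 353 349 350 351 347 349 340 337 338 338 353 348 349 339 320 354 467 536 554 551 552 547 540 550 547 547 544 544 540 548]
275 [564 564 561 561 561 562 561 532 434 352 333 345 354 355 354 350 348 326 337 455 537 562 560 559 558 551 547 557 561 556 535 460 382 349 341 352 351 345 346 338 326 361 465 537 550 555 544 549 544 546 545 554 545 547]
303 [569 565 566 566 567 565 565 565 567 534 458 364 334 343 347 345 347 350 352 352 340 372 479 548 560 559 560 556 553 555 558 560 552 527 444 371 345 345 342 342 350 344 335 324 371 482 538 551 545 550 547 548 548 544]
  return np.nanmean(a, axis, out=out, keepdims=keepdims)
```

View pics/w1c.png

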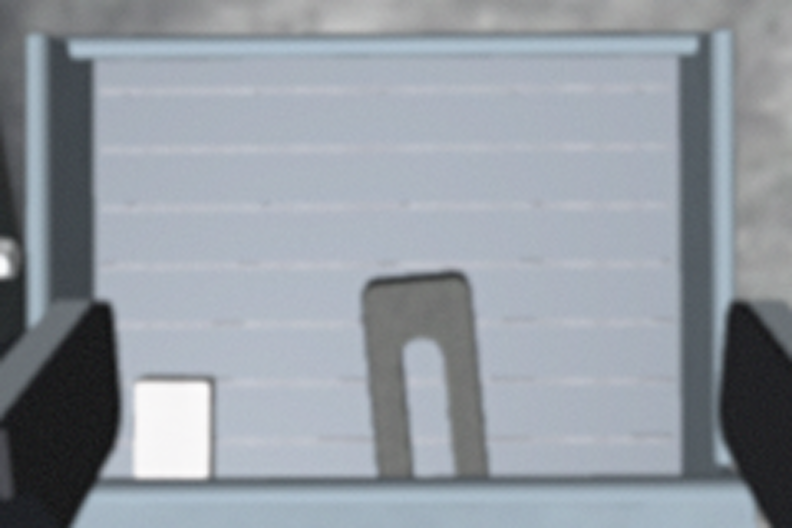

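View pics/w1p.png

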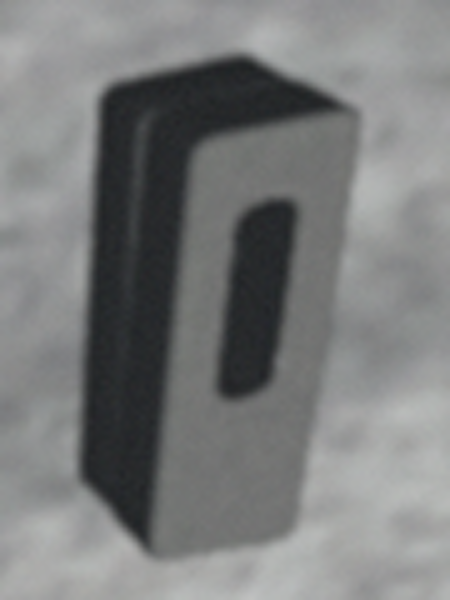

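```bash
python3 - <<'E'
from h import *
np.set_printoptions(precision=4,suppress=True,linewidth=220)
z=load("w1"); p=z["p"]
Rb,o=binpose([0.468,-0.251,0.056],np.radians(1.7))
Rc=R.from_rotvec(z["rvec"]).as_matrix(); cw=-Rc.T@z["tvec"]
def onbin(u,v,h,Rb=Rb,o=o):
    r=Rc.T@np.array([(u-z["cx"])/z["fx"],(v-z["cy"])/z["fy"],1]); rb=Rb.T@r; c=Rb.T@(cw-o); return c+rb*(h-c[2])/rb[2]
for k,u,v,h in [("floorL",182.7,200,0),("floorL",183,240,0),("floorR",360,200,0),("floorR",360.2,240,0),("wallLtop",163.5,200,.038),("wallLtop",162.6,240,.038),("wRtop",376,200,.038),("wRtop",376.5,240,.038),("frontin",215,182,.0),("frontin",320,181.5,0),
 ("lip",215,310.7,.051),("lip",320,309.5,.051),
 ("sL",264,255,.014),("sL",266.2,275,.014),("sL",268.3,303,.014),("sR",297.5,255,.014),("sR",299.9,275,.014),("sR",302.8,303,.014),("slow",270,251,.014),("slow",290,249.5,.014),("bar",196,280,.008),("bar",219,280,.008),("bar",219,303,.008),("bar",196,303,.008)]:
    print(k,onbin(u,v,h))
dk=p.astype(int).sum(2)
for c in (270,280,290): print(c,dk[242:258,c])
# pile in world, top plane z=.028
I=np.eye(3)
def px(a,b): return 470+a/5-.4,170+b/5-.4
C=[px(200,140),px(360,108),px(298,535),px(150,555)]
g=cv2.cvtColor(p,cv2.COLOR_BGR2GRAY)
c=np.array([onbin(*k,.028,I,np.zeros(3))[:2] for k in C]); print(c); m=c.mean(0); print("pile",m,[np.linalg.norm(c[i]-c[(i+1)%4]) for i in range(4)])
d1=(c[3]+c[2]-c[0]-c[1])/2; print(np.degrees(np.arctan2(d1[1],d1[0])))
E
```

```text
floorL [-0.077  -0.0817  0.    ]
floorL [-0.0406 -0.0815  0.    ]
floorR [-0.0765  0.0795  0.    ]
floorR [-0.0402  0.0796  0.    ]
wallLtop [-0.0756 -0.0842  0.038 ]
wallLtop [-0.0442 -0.085   0.038 ]
wRtop [-0.0751  0.0823  0.038 ]
wRtop [-0.0438  0.0826  0.038 ]
frontin [-0.0932 -0.0522  0.    ]
frontin [-0.0934  0.0432  0.    ]
lip [ 0.007  -0.0411  0.051 ]
lip [0.0063 0.0366 0.051 ]
sL [-0.0288 -0.007   0.014 ]
sL [-0.0115 -0.0051  0.014 ]
sL [ 0.0126 -0.0034  0.014 ]
sR [-0.0287  0.0219  0.014 ]
sR [-0.0115  0.0239  0.014 ]
sR [0.0127 0.0263 0.014 ]
slow [-0.0322 -0.0018  0.014 ]
slow [-0.0335  0.0154  0.014 ]
bar [-0.006  -0.0675  0.008 ]
bar [-0.006  -0.0472  0.008 ]
bar [ 0.0143 -0.0472  0.008 ]
bar [ 0.0143 -0.0675  0.008 ]
270 [553 549 535 539 557 540 453 303 201 256 328 347 348 348 351 356]
280 [551 556 578 588 555 456 302 196 258 326 343 352 351 355 353 359]
290 [551 555 565 544 472 319 203 242 318 349 350 342 341 338 337 341]
[[ 0.3886 -0.0453]
 [ 0.3818 -0.02  ]
 [ 0.4757  0.008 ]
 [ 0.4817 -0.02  ]]
pile [ 0.4319 -0.0193] [np.float64(0.02626113969817737), np.float64(0.09800170363020068), np.float64(0.028675528324722168), np.float64(0.09646743797954276)]
15.908930496117074
```

```bash
cat >> h.py <<'E'
RB,O=binpose([0.4637,-0.252,0.056],np.radians(1.7))
def tipbin(s):
    w,x,y,z=s["orientation"]; M=R.from_quat([x,y,z,w]).as_matrix()
    return RB.T@(np.array(s["tcp_pos"])+.073*M[:,2]-O)
E
python3 - <<'E'
from h import *
from cell import env,kin
np.set_printoptions(precision=4,suppress=True)
env.grip(.046,f_grip=60)
p,q,M=toolpose(RB,O,-.0155,.0095,.055,5,-5.5)
env.reach(p,q)
snap("wrist","w2")
p2,q,M=toolpose(RB,O,-.0155,.0095,-.004,5,-5.5)
hit=env.movel(p2,velocity=.03,stop_force=6)
s=env.get_state(); print(hit,s["time"],tipbin(s),s["force"],s["opening"])
E
```

```text
Traceback (most recent call last):
cell.PlanningError: the arm cannot follow that straight line within its joint ranges
```

View pics/w2.png

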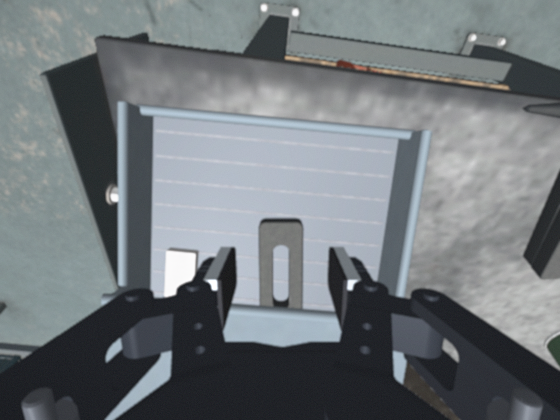

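The jaws straddle the strap and are aligned with it (strap centre col 281, fingers at 228 and 338). The straight line down isn't feasible from this arm configuration, so I'll look at the joint margins.

```bash
python3 - <<'E'
from h import *
from cell import env,kin
np.set_printoptions(precision=3,suppress=True)
s=env.get_state();print(s["time"],s["qpos"],tipbin(s))
for lean in (5,8,11):
  for bx,tz in [(-.0155,.055),(-.0155,.04),(-.0155,.02),(-.0155,.002),(-.04,.002),(-.065,.002),(-.065,.04)]:
    p,q,M=toolpose(RB,O,bx,.0095,tz,lean,-5.5); print(lean,bx,tz,kin.inverse_kinematics(p,q))
E
```

```text
2.9833 [ 1.152  0.348 -0.699  2.31   0.072  0.216  2.15 ] [-0.016  0.01   0.055]
5 -0.0155 0.055 [ 1.152  0.349 -0.699  2.311  0.072  0.213  2.151]
5 -0.0155 0.04 [ 1.091  0.377 -0.647  2.31   0.106  0.179  2.114]
5 -0.0155 0.02 [ 1.2    0.474 -0.801  2.296  0.727  0.196  1.519]
5 -0.0155 0.002 [ 1.196  0.531 -0.819  2.287  0.997  0.207  1.26 ]
5 -0.04 0.002 [ 1.372  0.628 -1.003  2.32   1.309  0.309  1.017]
5 -0.065 0.002 [ 1.393  0.633 -0.98   2.359  1.433  0.282  0.924]
5 -0.065 0.04 [ 1.466  0.523 -1.015  2.373  1.039  0.242  1.3  ]
8 -0.0155 0.055 [ 1.072  0.338 -0.635  2.284  0.094  0.277  2.105]
8 -0.0155 0.04 [ 1.015  0.366 -0.586  2.283  0.117  0.244  2.079]
8 -0.0155 0.02 [ 0.947  0.405 -0.527  2.28   0.149  0.202  2.041]
8 -0.0155 0.002 [ 0.988  0.463 -0.593  2.268  0.459  0.189  1.742]
8 -0.04 0.002 [ 1.2    0.538 -0.814  2.299  0.967  0.245  1.297]
8 -0.065 0.002 [ 1.242  0.555 -0.823  2.338  1.129  0.227  1.169]
8 -0.065 0.04 [ 1.135  0.393 -0.649  2.362  0.252  0.17   2.013]
11 -0.0155 0.055 [ 0.996  0.332 -0.575  2.257  0.113  0.341  2.065]
11 -0.0155 0.04 [ 0.944  0.361 -0.53   2.256  0.131  0.31   2.043]
11 -0.0155 0.02 [ 0.882  0.4   -0.477  2.252  0.155  0.269  2.014]
11 -0.0155 0.002 [ 0.833  0.436 -0.435  2.246  0.178  0.235  1.987]
11 -0.04 0.002 [ 0.862  0.443 -0.437  2.288  0.197  0.191  1.995]
11 -0.065 0.002 [ 1.032  0.485 -0.601  2.321  0.641  0.189  1.601]
11 -0.065 0.04 [ 1.017  0.373 -0.543  2.339  0.149  0.227  2.085]
```

```bash
python3 - <<'E'
from h import *
from cell import env,kin
np.set_printoptions(precision=3,suppress=True)
for lean in (1,3,5):
  for bx,tz in [(-.0155,.055),(-.03,.055),(-.04,.06),(-.05,.06),(-.065,.06),(-.07,.06)]:
    p,q,M=toolpose(RB,O,bx,.0095,tz,lean,-5.5); print(lean,bx,tz,kin.inverse_kinematics(p,q))
E
```

```text
1 -0.0155 0.055 [ 1.579  0.559 -1.197  2.33   1.052  0.305  1.274]
1 -0.03 0.055 [ 1.606  0.569 -1.202  2.353  1.109  0.297  1.239]
1 -0.04 0.06 [ 1.631  0.555 -1.202  2.369  1.082  0.278  1.276]
1 -0.05 0.06 [ 1.651  0.564 -1.206  2.384  1.127  0.275  1.248]
1 -0.065 0.06 None
1 -0.07 0.06 None
3 -0.0155 0.055 [ 1.212  0.361 -0.75   2.327  0.075  0.171  2.167]
3 -0.03 0.055 [ 1.429  0.445 -0.987  2.341  0.676  0.209  1.617]
3 -0.04 0.06 [ 1.449  0.431 -0.983  2.358  0.611  0.195  1.693]
3 -0.05 0.06 [ 1.625  0.552 -1.197  2.367  1.032  0.309  1.321]
3 -0.065 0.06 None
3 -0.07 0.06 None
5 -0.0155 0.055 [ 1.152  0.349 -0.699  2.311  0.072  0.213  2.151]
5 -0.03 0.055 [ 1.181  0.354 -0.71   2.334  0.078  0.191  2.165]
5 -0.04 0.06 [ 1.225  0.349 -0.736  2.35   0.071  0.188  2.188]
5 -0.05 0.06 [ 1.245  0.354 -0.743  2.366  0.076  0.174  2.199]
5 -0.065 0.06 [ 1.474  0.442 -0.989  2.379  0.684  0.215  1.642]
5 -0.07 0.06 [ 1.484  0.446 -0.991  2.387  0.707  0.21   1.627]
```

```bash
python3 - <<'E'
from h import *
from cell import env,kin
np.set_printoptions(precision=3,suppress=True)
p,q,M=toolpose(RB,O,-.0155,.0095,.065,5,-5.5); env.reach(p,q)
p,q,M=toolpose(RB,O,-.0155,.0095,.06,1,-5.5); print(kin.inverse_kinematics(p,q)); env.reach(p,q)
p,q,M=toolpose(RB,O,-.0155,.0095,.055,5,-5.5); print(kin.inverse_kinematics(p,q)); env.reach(p,q)
s=env.get_state(); print(s["time"],tipbin(s),s["qpos"],s["force"])
p2,q,M=toolpose(RB,O,-.0155,.0095,-.004,5,-5.5)
try:
    hit=env.movel(p2,velocity=.03,stop_force=6)
    s=env.get_state(); print(hit,s["time"],tipbin(s),s["force"],s["opening"],s["qpos"])
except Exception as e: print(e)
E
```

```text
[ 1.584  0.536 -1.192  2.331  0.982  0.293  1.338]
[ 1.546  0.561 -1.205  2.292  0.941  0.401  1.354]
4.375 [-0.014  0.01   0.055] [ 1.544  0.56  -1.204  2.291  0.941  0.399  1.354] [ 0.336 -0.019  0.884]
True 6.15 [-0.015  0.009 -0.003] [-3.72   0.714  7.581] 0.0461334548380702 [ 1.287  0.597 -0.942  2.28   1.184  0.287  1.1  ]
```

```bash
python3 - <<'E'
from h import *
from cell import env,kin
np.set_printoptions(precision=3,suppress=True)
s=env.get_state(); 
env.movel(np.array(s["tcp_pos"])+RB@np.array([0,0,.004]),velocity=.03)
env.grip(.02,f_grip=60)
s=env.get_state(); print(s["time"],tipbin(s),s["force"],s["opening"])
if .026<s["opening"]<.033:
    p0=np.array(s["tcp_pos"])
    for d in (.01,.048):
        try: r=env.movel(p0+RB@np.array([-d,0,.0]),velocity=.04,stop_force=25)
        except Exception as e: print(e); break
        s=env.get_state(); print(r,s["time"],tipbin(s),s["force"],s["opening"],s["qpos"])
snap("wrist","w3"); snap("scene","s3")
E
```

```text
6.7333 [-0.016  0.009  0.002] [-4.357  1.067  8.99 ] 0.02698193021164004
False 7.1333 [-0.026  0.01   0.002] [-3.217  0.304  3.791] 0.02748650050359516 [ 1.306  0.59  -0.943  2.298  1.191  0.276  1.103]
False 8.2333 [-0.061  0.009  0.002] [0.725 1.057 8.318] 0.027111683726856958 [ 1.314  0.585 -0.884  2.358  1.397  0.212  0.938]
```

View pics/w3.png

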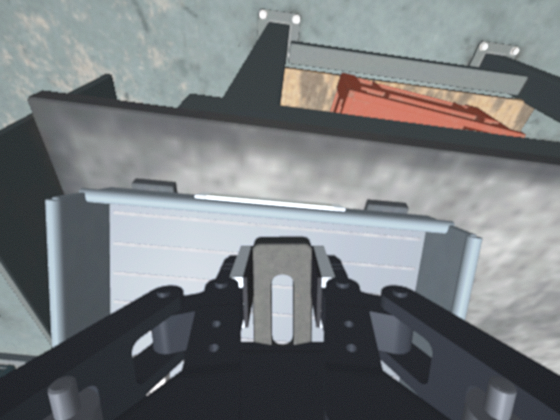

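View pics/s3.png

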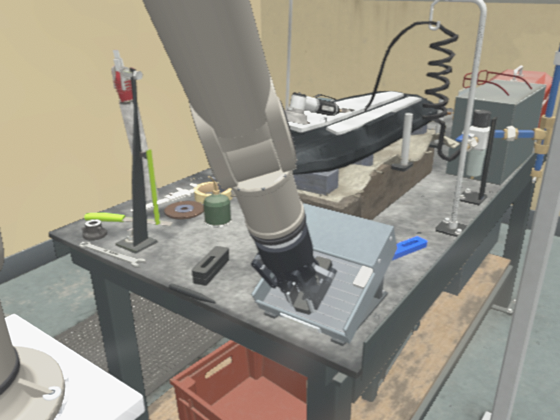

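Drag succeeded: in the wrist view the strap end is at (282,240), between the pads, with its slot at (283,305). Now I'll regrip at the middle.

```bash
python3 - <<'E'
from h import *
from cell import env,kin
np.set_printoptions(precision=3,suppress=True)
env.grip(.042)
s=env.get_state(); print(s["time"],tipbin(s),s["force"],s["opening"]); p0=np.array(s["tcp_pos"])
r=env.movel(p0+RB@np.array([.0365,.0035,.0005]),velocity=.05,stop_force=10)
s=env.get_state(); print(r,s["time"],tipbin(s),s["force"],s["opening"])
snap("wrist","w4")
E
```

```text
8.625 [-0.064  0.01   0.002] [-0.703 -0.851  0.691] 0.04210885663903993
False 9.5 [-0.028  0.013  0.002] [-0.202 -0.115  0.467] 0.04179209391256453
```

View pics/w4.png

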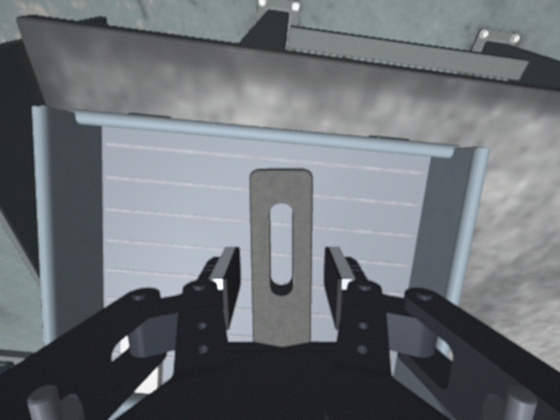

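The strap lies centred between the fingers, lower end at (282,170). Next I'll measure where its end lies relative to the tool, then grip.

```bash
cat >> h.py <<'E'
def onplane(z,u,v,h,Rb=RB,o=O):
    Rc=R.from_rotvec(np.array(z["rvec"]).ravel()).as_matrix(); cw=-Rc.T@np.array(z["tvec"]).ravel()
    r=Rc.T@np.array([(u-z["cx"])/z["fx"],(v-z["cy"])/z["fy"],1]); rb=Rb.T@r; c=Rb.T@(cw-o); return c+rb*(h-c[2])/rb[2]
E
python3 - <<'E'
from h import *
np.set_printoptions(precision=4,suppress=True)
z=load("w4"); dk=z["p"].astype(int).sum(2)
print(dk[160:180,270],dk[160:180,295]); print(dk[230,240:325])
for u,v in [(265,170.5),(298,170.5),(250,230),(311.8,230),(250.2,190),(313,190)]: print(onplane(z,u,v,.014))
E
```

```text
[571 555 552 548 552 552 538 480 348 234 248 321 349 358 361 357 347 345
 337 338] [572 575 568 549 550 545 541 478 340 222 245 300 339 341 353 347 342 347
 345 347]
[559 557 565 558 557 559 559 564 557 525 420 334 336 360 366 372 363 361
 363 358 354 355 353 354 365 361 359 346 320 293 395 503 550 556 556 555
 551 549 553 548 548 544 553 550 549 545 546 549 545 546 534 463 352 296
 331 358 357 358 351 345 346 343 354 347 343 337 346 354 356 343 303 304
 419 504 535 541 539 534 536 536 537 537 536 536 539]
[-0.075   0.0005  0.014 ]
[-0.0764  0.0152  0.014 ]
[-0.0472 -0.0041  0.014 ]
[-0.0498  0.0243  0.014 ]
[-0.0657 -0.0054  0.014 ]
[-0.0683  0.0228  0.014 ]
```

```bash
python3 - <<'E'
from h import *
from cell import env,kin
np.set_printoptions(precision=3,suppress=True)
s=env.get_state(); env.movel(np.array(s["tcp_pos"])+RB@np.array([.002,0,0]),velocity=.03)
env.grip(.02,f_grip=100)
s=env.get_state(); print(s["time"],tipbin(s),s["force"],s["opening"]); p0=np.array(s["tcp_pos"]); np.savez("grasp.npz",p=p0,q=s["orientation"])
for d in [(0,0,.026),(-.032,0,.029)]:
    try: r=env.movel(p0+RB@np.array(d),velocity=.06,stop_force=25)
    except Exception as e: print(e); break
    s=env.get_state(); print(r,s["time"],tipbin(s),s["force"],s["opening"],s["qpos"])
    if r: break
snap("wrist","w5"); snap("scene","s5")
E
```

```text
10.1 [-0.026  0.013  0.002] [-7.393  0.689 13.458] 0.025939595329589636
False 10.6917 [-0.027  0.013  0.028] [ 0.058  0.404 -3.15 ] 0.02577411508326822 [ 1.425  0.568 -1.07   2.311  1.071  0.327  1.221]
False 11.375 [-0.058  0.013  0.032] [ 0.021 -0.107 -3.035] 0.02592661851818919 [ 1.446  0.551 -1.028  2.364  1.136  0.266  1.191]
```

View pics/w5.png

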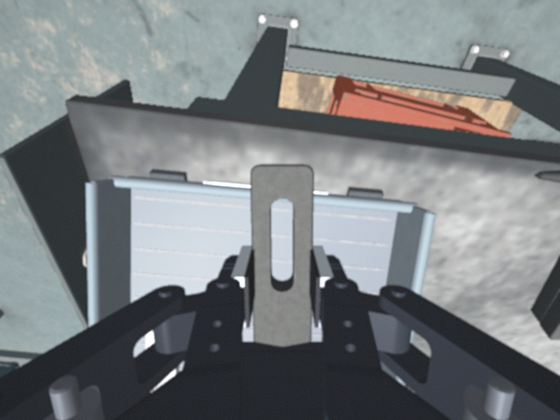

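View pics/s5.png

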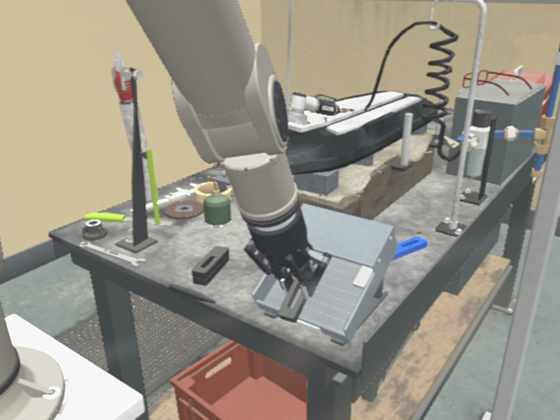

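```bash
cat >> h.py <<'E'
def place(P,psi):
    g=np.load("grasp.npz"); w,x,y,z=g["q"]; M=R.from_quat([x,y,z,w]).as_matrix()
    Rs=RB@R.from_euler('z',5.5,degrees=True).as_matrix()
    c=O+RB@np.array([-.0257,.013,0])
    Rn=R.from_euler('z',psi).as_matrix()
    return np.array(P)+Rn@(Rs.T@(g["p"]-c)), quat(Rn@Rs.T@M)
E
python3 - <<'E'
from h import *
from cell import env,kin
np.set_printoptions(precision=3,suppress=True)
s=env.get_state()
# tilt out of the bin: rise along bin normal while levelling
P1=O+RB@np.array([-.065,.01,.10]); 
for P,psi in [(P1,np.radians(7.2)),([.40,-.16,.19],.126),([.44,-.13,.15],.2),([.432,-.019,.10],.2776),([.432,-.019,.028],.2776)]:
    p,q=place(P,psi); print(P,p,q,kin.inverse_kinematics(p,q))
p,q=place(P1,np.radians(7.2))
try:
    print(env.movel(p,velocity=.1,rot=q,stop_force=25))
    s=env.get_state(); print(s["time"],s["tcp_pos"],s["force"],s["qpos"],s["opening"])
except Exception as e: print(e)
E
```

```text
[ 0.359 -0.245  0.114] [ 0.365 -0.245  0.189] [np.float64(-0.04419560683086199), np.float64(-0.06284925237550101), np.float64(0.9970432297574036), np.float64(0.0012319933513388246)] [ 1.348  0.536 -1.137  2.111  0.623  0.982  1.542]
[0.4, -0.16, 0.19] [ 0.406 -0.16   0.265] [np.float64(-0.0441958133619788), np.float64(-0.06301690124260075), np.float64(0.9970326477538307), np.float64(0.0012245619784288023)] [ 1.267  0.431 -1.264  2.042  0.467  1.104  1.468]
[0.44, -0.13, 0.15] [ 0.446 -0.129  0.225] [np.float64(-0.04421086323478112), np.float64(-0.09985556252170817), np.float64(0.9940191633780041), np.float64(-0.00041114815013298467)] [ 1.051  0.513 -1.145  2.024  0.544  1.057  1.398]
[0.432, -0.019, 0.1] [ 0.438 -0.018  0.175] [np.float64(-0.044161640462558154), np.float64(-0.1383386759849881), np.float64(0.9893976153478209), np.float64(-0.002125789834773563)] [ 0.802  0.568 -1.128  2.116  0.625  0.96   1.151]
[0.432, -0.019, 0.028] [ 0.438 -0.018  0.103] [np.float64(-0.044161640462558154), np.float64(-0.1383386759849881), np.float64(0.9893976153478209), np.float64(-0.002125789834773563)] [ 0.743  0.719 -1.073  2.154  0.83   0.895  0.983]
False
12.45 [ 0.365 -0.245  0.189] [-0.245 -0.872 -2.972] [ 1.393  0.582 -1.21   2.11   0.676  1.019  1.492] 0.0262203626096633
```

Out and level. Now to a viewing position next to the pile.

```bash
python3 - <<'E'
from h import *
from cell import env,kin
np.set_printoptions(precision=3,suppress=True)
p,q=place([.42,-.13,.17],.2776)
env.movel(p,velocity=.15,rot=q)
s=env.get_state(); print(s["time"],s["tcp_pos"],s["force"],s["qpos"],s["opening"])
env.dwell(.2)
snap("wrist","w6"); snap("scene","s6"); snap("top","t6")
z=load("w6"); cv2.imwrite("pics/w6c.png",cv2.resize(z["p"][130:330,380:560],None,fx=3.3,fy=3.0,interpolation=cv2.INTER_CUBIC))
z=load("s6"); cv2.imwrite("pics/s6c.png",cv2.resize(z["p"][190:310,170:370],None,fx=4,fy=4,interpolation=cv2.INTER_CUBIC))
E
```

```text
13.55 [ 0.425 -0.13   0.245] [-0.049 -0.434 -2.384] [ 1.184  0.529 -1.309  2.045  0.58   1.122  1.434] 0.02609036642479075
```

View pics/w6.png

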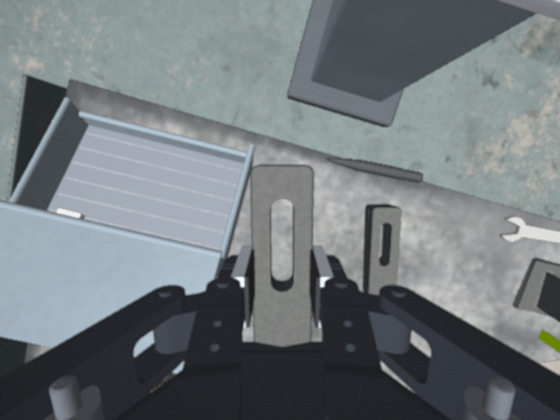

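View pics/s6c.png

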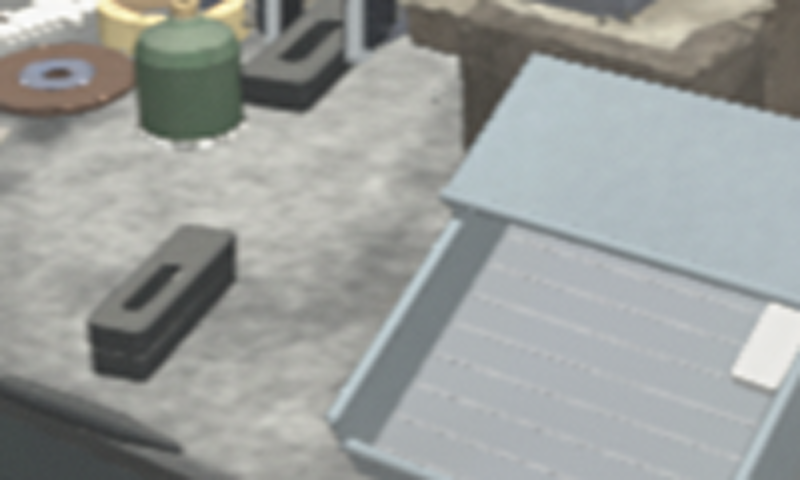

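Wrist view: strap in hand at (282,250) with its end at row 166. The pile is at (383,250), parallel to the strap, with its near end around row 206. I'll take subpixel edges next.

```bash
python3 - <<'E'
from h import *
np.set_printoptions(precision=4,suppress=True,linewidth=200)
z=load("w6"); p=z["p"]; g=p.astype(int).sum(2)
for r in (215,230,245,260,275): print(r,g[r,360:410])
for c in (378,385,392): print(c,g[198:216,c])
cv2.imwrite("pics/w6c.png",cv2.resize(p[190:310,350:420],None,fx=5,fy=5,interpolation=cv2.INTER_CUBIC))
for r in (180,200,220,240): print(r,g[r,244:258],g[r,306:322])
for c in (265,282,300): print(c,g[158:175,c])
E
```

```text
215 [479 490 513 499 422 276 162 137 153 143 137 175 258 331 378 383 388 391 392 387 380 384 384 382 381 388 385 390 381 379 372 380 377 368 375 380 379 379 384 372 391 443 492 514 511 500 490 482 482
 492]
230 [481 471 478 440 332 199 142 148 144 140 157 232 317 372 384 390 378 380 373 383 426 442 362 224 152 134 133 132 134 134 157 236 323 375 383 381 386 378 374 395 470 538 575 567 559 550 539 543 530
 525]
245 [497 509 489 405 272 157 131 132 129 133 199 301 363 391 383 376 378 382 386 410 433 376 262 166 136 131 131 127 131 143 224 328 370 380 374 382 381 378 398 447 491 506 501 492 484 491 494 500 512
 516]
260 [429 433 402 309 179 129 138 126 138 191 289 359 392 386 388 395 392 385 341 249 159 124 133 123 139 141 130 133 149 245 342 384 381 383 380 383 378 383 410 435 433 432 437 441 451 465 474 481 485
 486]
275 [449 435 378 269 165 136 133 131 169 265 341 376 386 382 384 379 386 387 383 389 390 387 382 381 382 382 382 384 383 384 388 389 386 381 378 374 377 415 451 460 454 442 433 430 415 424 435 456 475
 487]
378 [474 487 496 511 498 432 310 175 153 245 340 381 390 386 388 
[... 202 characters left out ...]
341 369 384 394 386 387 390] [384 384 387 382 379 360 322 371 496 567 576 572 561 552 542 534]
200 [454 479 480 474 468 441 368 323 346 378 382 390 383 378] [394 391 394 392 386 351 324 396 488 541 551 558 559 555 549 543]
220 [492 483 483 477 475 459 407 344 340 372 392 392 386 392] [374 388 383 384 376 330 320 406 473 474 479 491 502 521 527 533]
240 [457 454 443 447 448 456 440 378 345 375 403 411 404 400] [399 399 380 375 361 326 361 466 523 531 523 512 512 504 509 505]
265 [479 480 479 479 468 430 345 282 313 362 375 377 380 390 380 388 385]
282 [478 478 472 490 492 469 374 301 327 373 385 391 391 389 392 396 397]
300 [483 503 525 552 580 561 448 317 323 370 393 394 387 393 389 385 384]
```

View pics/w6c.png

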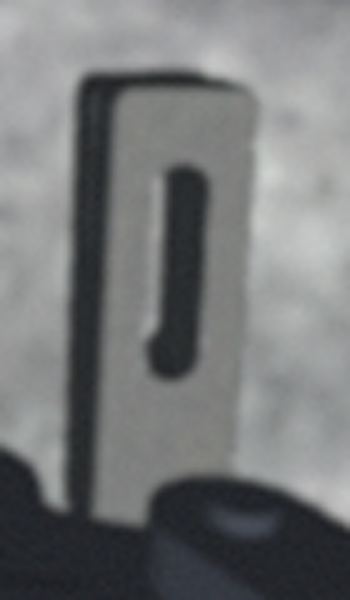

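```bash
python3 - <<'E'
from h import *
np.set_printoptions(precision=4,suppress=True,linewidth=200)
z=load("w6"); I=np.eye(3);Z=np.zeros(3)
f=lambda u,v,h: onplane(z,u,v,h,I,Z)[:2]
L=np.array([f(u,v,.028) for u,v in [(372.1,215),(371.4,230),(370.65,245),(369.75,260),(369.0,275)]])
Rr=np.array([f(u,v,.028) for u,v in [(400.8,215),(399.7,230),(398.8,245),(398,260),(397,275)]])
E=np.array([f(u,v,.028) for u,v in [(378,207.2),(385,207.2),(392,207.2)]])
def ana(L,Rr,E,nm):
    d=(L[-1]-L[0])/np.linalg.norm(L[-1]-L[0]); dr=(Rr[-1]-Rr[0])/np.linalg.norm(Rr[-1]-Rr[0])
    a=np.arctan2(d[1],d[0]); ar=np.arctan2(dr[1],dr[0]); m=(a+ar)/2; u=np.array([np.cos(m),np.sin(m)]); n=np.array([-u[1],u[0]])
    l=(L@n).mean(); r=(Rr@n).mean(); e=(E@u).mean()
    eE=np.degrees(np.arctan2(*(E[-1]-E[0])[::-1]))
    print(nm,"yawL,R",np.degrees([a,ar]),"endyaw",eE,"width",r-l,"centre",u*(e+.05)+n*(l+r)/2, "if from left:",u*(e+.05)+n*(l+.0145*np.sign(r-l)))
ana(L,Rr,E,"pile")
for h in (.182,.184,.186):
    L=np.array([f(u,v,h) for u,v in [(250.2,200),(250.6,220),(251.2,240)]]);Rr=np.array([f(u,v,h) for u,v in [(313.2,200),(313,220),(312.5,240)]]);E=np.array([f(u,v,h) for u,v in [(265,166.3),(282,166.3),(300,166.4)]])
    ana(L,Rr,E,"strap")
# depth readings
W=cloud(z["d"],z); print("strap top",np.nanmedian(W[175:195,260:305,2]),"slope pts",[W[v,u] for u,v in [(262,175),(262,200),(262,230),(302,175),(302,230)]])
print("pile top",np.nanmedian(W[215:280,374:380,2]),"bench",np.nanmedian(W[215:280,405:440,2]))
E
```

```text
pile yawL,R [15.722 15.995] endyaw 105.63536692795863 width 0.028391407188510603 centre [ 0.4333 -0.0188] if from left: [ 0.4332 -0.0185]
strap yawL,R [16.1053 15.7309] endyaw 105.535351204953 width 0.028918868795950042 centre [ 0.4195 -0.1309] if from left: [ 0.4195 -0.1309]
strap yawL,R [16.1053 15.7309] endyaw 105.53535120495324 width 0.028499286698274867 centre [ 0.4195 -0.1309] if from left: [ 0.4194 -0.1307]
strap yawL,R [16.1053 15.7309] endyaw 105.5353512049531 width 0.028079704600599636 centre [ 0.4195 -0.131 ] if from left: [ 0.4193 -0.1305]
strap top 0.18251306890639787 slope pts [array([ 0.3776, -0.1521,  0.1819]), array([ 0.3886, -0.1491,  0.1821]), array([ 0.4025, -0.1455,  0.1811]), array([ 0.3727, -0.1347,  0.1824]), array([ 0.397 , -0.1276,  0.1832])]
pile top 0.02744344158892707 bench -0.0007721159610525112
```

```bash
python3 - <<'E'
from h import *
from cell import env,kin
np.set_printoptions(precision=4,suppress=True)
X,Y=.4338,-.0178
p,q=place([X,Y,.12],.2772); env.movel(p,velocity=.12,rot=q)
p,q=place([X,Y,.042],.2772); env.movel(p,velocity=.08,rot=q)
env.dwell(.3)
s=env.get_state(); print(s["time"],s["tcp_pos"]-p,s["force"],s["opening"])
snap("wrist","w7"); snap("scene","s7")
p,q=place([X,Y,.022],.2772); r=env.movel(p,velocity=.012,stop_force=4)
s=env.get_state(); print(r,s["time"],s["tcp_pos"]-p,s["force"],s["torque"],s["opening"])
snap("wrist","w8"); snap("scene","s8")
for n in("s7","s8"):
    z=load(n); cv2.imwrite(f"pics/{n}c.png",cv2.resize(z["p"][200:310,160:300],None,fx=5,fy=5,interpolation=cv2.INTER_CUBIC))
E
```

```text
16.5083 [ 0.0001 -0.0001  0.0002] [-0.8642  0.3314 -3.5666] 0.02633855026249098
True 17.7 [0.     0.     0.0064] [-0.7144 -0.0633  5.8358] [-0.1114  0.1261 -0.0014] 0.02617001120472489
```

View pics/s8c.png

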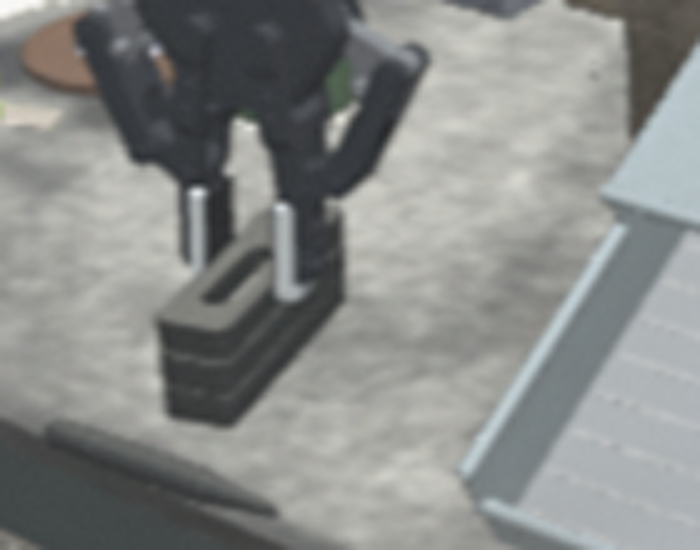

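View pics/w8.png

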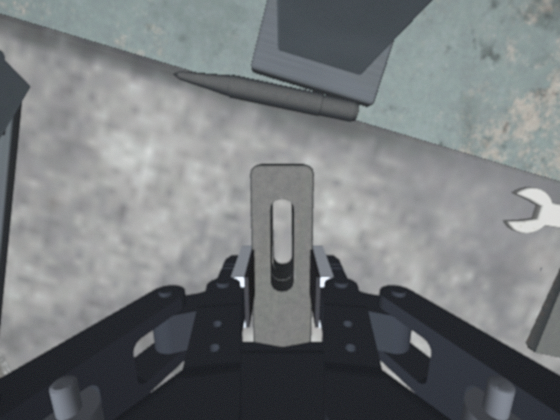

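The strap rests flush on the pile, three layers with aligned ends at (200,370) in the crop, and the contact force is about 9 N. Time to release.

```bash
python3 - <<'E'
from h import *
from cell import env,kin
np.set_printoptions(precision=4,suppress=True)
env.grip(.030,f_grip=20); env.grip(.042)
s=env.get_state(); print(s["time"],s["force"],s["opening"])
w,x,y,z=s["orientation"]; M=R.from_quat([x,y,z,w]).as_matrix()
p=np.array(s["tcp_pos"]); print(env.movel(p-.03*M[:,2],velocity=.05,stop_force=8))
print(env.movel(np.array([p[0]-.0,p[1],.26]),velocity=.12))
p,q=place([.425,-.12,.17],.2776); env.movel(p,velocity=.15,rot=q); env.dwell(.2)
s=env.get_state(); print(s["time"],s["force"])
snap("wrist","w9"); snap("scene","s9"); snap("top","t9")
z=load("s9"); cv2.imwrite("pics/s9c.png",cv2.resize(z["p"][200:310,160:300],None,fx=5,fy=5,interpolation=cv2.INTER_CUBIC))
z=load("w9"); cv2.imwrite("pics/w9c.png",cv2.resize(z["p"][180:310,330:430],None,fx=4.5,fy=4.5,interpolation=cv2.INTER_CUBIC))
E
```

```text
18.2917 [ 0.2006 -0.2668 -0.3823] 0.04215792722559504
False
False
21.2917 [-0.6044 -0.3315 -0.2073]
```

View pics/s9c.png

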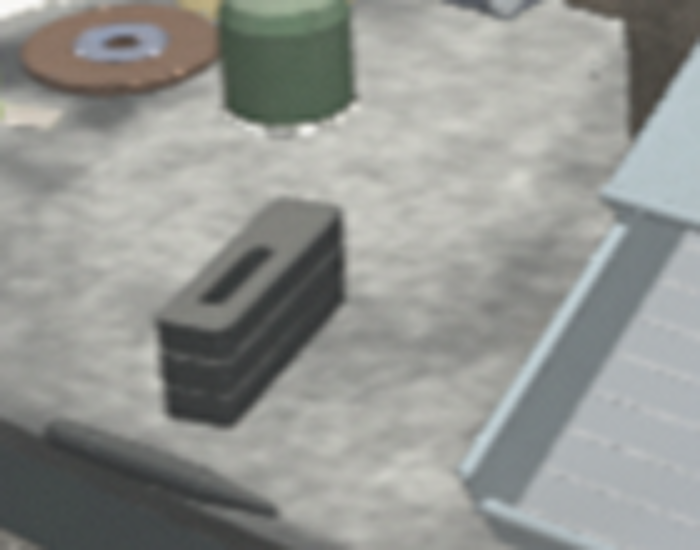

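View pics/w9c.png

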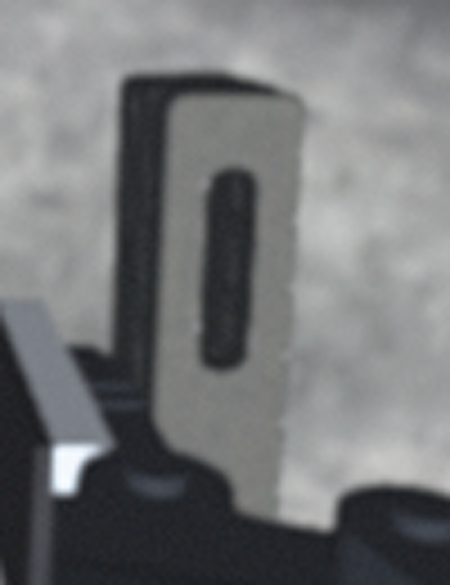

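View pics/s9.png

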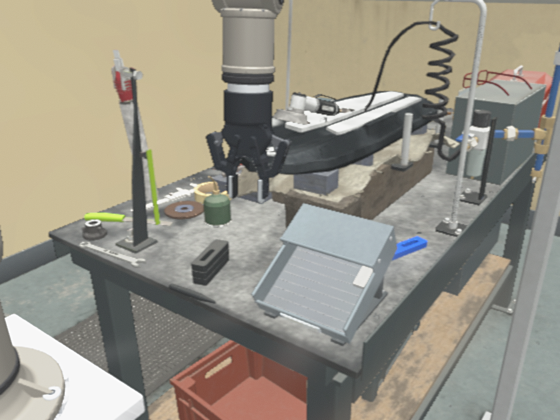

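The pile looks flush, with the can upright and the bar in place at (362,275). One numeric check before handing in.

```bash
python3 - <<'E'
from h import *
np.set_printoptions(precision=4,suppress=True,linewidth=200)
z=load("w9"); g=z["p"].astype(int).sum(2); I=np.eye(3);Z=np.zeros(3)
f=lambda u,v,h: onplane(z,u,v,h,I,Z)[:2]
def cross(a,t,up): 
    for i in range(len(a)-1):
        if (a[i]-t)*(a[i+1]-t)<=0 and (a[i+1]>a[i])==up: return i+(t-a[i])/(a[i+1]-a[i])
L=[];Rr=[]
for v in range(212,262,6):
    row=g[v]; u=360+cross(row[360:],262,True); L.append(f(u,v,.042))
    u=388+cross(row[388:],420,True); Rr.append(f(u,v,.042)); print(v,L[-1],Rr[-1])
E=[f(u,180+cross(g[198:,u],262,True)+18,.042) for u in range(374,392,4)]
L,E,Rr=map(np.array,(L,E,Rr))
d=L[-1]-L[0]; a=np.arctan2(d[1],d[0]); u=np.array([np.cos(a),np.sin(a)]); n=np.array([-u[1],u[0]])
print(np.degrees(a),"end yaw",np.degrees(np.arctan2(*(E[-1]-E[0])[::-1])),"width",(np.median(Rr@n)-np.median(L@n)),"ctr",u*(np.median(E@u)+.05)+n*(np.median(L@n)+.0145))
W=cloud(z["d"],z); print(np.nanmedian(W[212:260,370:376,2]))
zs=load("s9"); W=cloud(zs["d"],zs)
b=W[200:310,160:300]; m=(b[...,2]>.037)&(b[...,2]<.047)&(abs(b[...,1]+.019)<.05)&(abs(b[...,0]-.433)<.07); q=b[m]; print("scene top ctr",len(q),q.mean(0))
z0=load("scene0"); W=cloud(z0["d"],z0); b=W[200:310,160:300]; m=(b[...,2]>.023)&(b[...,2]<.033)&(abs(b[...,1]+.019)<.05)&(abs(b[...,0]-.433)<.07); q=b[m]; print("before",len(q),q.mean(0))
E
```

```text
212 [ 0.3995 -0.043 ] [ 0.3919 -0.0163]
218 [ 0.405  -0.0414] [ 0.3974 -0.0146]
224 [ 0.4105 -0.0399] [ 0.4029 -0.013 ]
230 [ 0.4161 -0.0384] [ 0.4085 -0.0114]
236 [ 0.4217 -0.0367] [ 0.414  -0.0093]
242 [ 0.4274 -0.0351] [ 0.4197 -0.008 ]
248 [ 0.4331 -0.0335] [ 0.4253 -0.0059]
254 [ 0.4389 -0.0319] [ 0.4309 -0.0037]
260 [ 0.4447 -0.0303] [0.435  0.0041]
15.773687415039513 end yaw 105.80287450538968 width 0.02819065333847369 ctr [ 0.4333 -0.0184]
0.04123443012984568
scene top ctr 439 [ 0.4292 -0.018   0.0407]
before 439 [ 0.4297 -0.0178  0.0267]
```

Strap centre (0.4333, −0.0184) against the pile (0.4332, −0.0185), and yaw 15.8° against 15.8°. Handing in.

```bash
python3 - <<'E'
from cell import env,job
print(env.get_state()["time"]); print(job.job_done())
E
```

```text
21.4417
the job is handed in; nothing more can be done
None
```

The strap is out of the bin and lying flat on the pile, and I handed the job in at about 21 s of the 66 s. I drew it about 46 mm down the slope by its lower end and regripped it at the middle. Then I lifted it out under the hood, levelled it and set it down with a force-stopped descent (about 9 N of contact).

**Final checks:**
- **Strap on pile:** in the wrist camera the strap's centre was within about 0.3 mm of the pile's earlier measured centre, and its yaw within about 0.2°. Its top was at about 41 mm, where 42 mm was expected.
- **Second camera:** the scene camera's before and after views agreed to about 0.5 mm, and the three straps looked flush.
- **Rest of the scene:** by eye, the pile and bar had not moved and the oil can was upright. The gripper was clear of everything.

**What went wrong:** one straight-line descent into the bin was refused by the planner. I switched the arm to another posture and it then worked. No check failed or disagreed.

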